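Load the film batch and set the darkroom timer

ROBOT

A 7-joint arm with a two-finger parallel gripper is mounted at the origin on the work surface. World frame = base frame: x ahead of the robot, y to its left, z up, the work surface at z = 0. Lengths are in m, angles in rad, forces in N, time in s.
With the tool pointing down it reaches from about 0.35 to 0.9 m from the base axis. Payload 7.2 kg.
Tool frame: the origin (TCP) lies at the centre of the arm's flange, where the gripper is bolted on; the fingertips stand ctrl.tip_reach ahead of it and the grasp point (between the pads) lies 163 mm ahead of it (ctrl.tip_reach is the distance from the TCP to the fingertips, in m); x points along the fingers, y is the direction in which the jaws open and shut, and the axes are right-handed (so a half turn about x gives the same grasp; the last joint's range is limited). The gripper opens to 88 mm and grips with 3 to 60 N. Pads are 20 mm wide; open, the fingers measure 115 mm over their backs; the gripper's body (75 mm by 178 mm) begins 61 mm behind the grasp point.
Start: joints at [-1.234, 0.411, -0.013, 1.596, 0.006, 1.134, -0.082], TCP at [0.246, 0.574, 0.405] pointing down, gripper open.
Joint ranges: [-2.95, 2.95], [-0.29, 1.99], [-1.47, 1.44], [0.14, 2.54], [-1.03, 4.17], [0.13, 1.85], [-2.86, 2.86]. Speed limits (rad/s): [2.39, 2.39, 3.01, 3.01, 3.14, 3.14, 3.14].

INTERFACE

Orientations are given as a unit quaternion [x, y, z, w].
In Python, from plant import ctrl gives the robot as it stands.
- The arm moves only by the tool drive_tool, never from a script. Its argument "plan" is a list of rows, each a list of 4 numbers: the shift along the world's x, y, z in units of 25 mm (1.0 is 25 mm), then the turn about the world's z in units of 6 degrees (1.0 is 6 degrees). In form: [[dx, dy, dz, spin], ...]. A call has 1 to 12 rows; each row shifts and turns the commanded pose from where the row before left it; what a row does not reach is not made up. A row lasts 1/10 s, in which the tool goes at most 50 mm and 8.59 degrees, less where a joint would pass 70% of its speed; a pose out of reach is approached as far as the arm can. A call is refused whole if a number of a shift passes 1 or a number of a turn 1, either way. A call with a gripper value outside its range is refused whole. "gripper" is the opening, from 0 (shut) to 1 (fully open), set as the call begins (left out, the last holds). The fingers move at their own pace and stop on an object; "force" is the grip in N (left out, the last holds). Time passes only in rows, so rows that do not move let the fingers close. It gives the time, the measured TCP pose, the force and the opening at its end, in the units of the state.
- ctrl.state(): the state, without advancing time (a new reading comes with each control period).
- ctrl.grab_frame(name): name is "scene" or "side" or "wrist"; returns a dict with "img" (420x560x3 uint8, blue, green, red), "fx", "fy", "cx", "cy" (pixels), "eye" and "orientation" of the camera in the world. Camera axes: x right, y down, z forward; pixel columns grow to the right and rows downward; lengths in m; the calibration is good to about 2 mm. The wrist camera is an equidistant fisheye: a pixel r from the principal point sees the ray r / f radians off the axis. A picture is of the moment at which its call begins. There is no depth.
- ctrl.finish_job(): hands the job in, once; it reports no verdict.
The state is a dict: "time": time; "q": joint angles; "dq": joint speeds; "effort": joint torques, N m; "eef_pos": TCP position; "ee_rot": TCP orientation; "force": force on the tool from outside, world axes, zero at the start; "wrist_torque": the same for the moment, N m; "grip_width": finger opening in m.
Only numpy, scipy, OpenCV 4.12 (cv2) and the standard library are available. Lean on these libraries where they do the work, as an engineer would, in place of code of your own. Each camera call takes 0.05 s, during which the arm holds its last target. There are 200 camera calls.

TASK

Get the film batch ready: stand every 35 mm film pot (the middle size, 31 mm across and 50 mm tall) upright in the red tray, one to a pocket, and put the bigger and smaller look-alike pots away in the blue stock box; leave the bottle, focuser and tongs alone. Then turn the timer's ratchet dial clockwise, tooth by tooth, until its orange pointer stands at the red peg and the pawl has caught there; if you run past, go round again. Last, press the green start button fully down and let everything go, with the pots still in the tray and box and the pointer still at the red peg.

Things in the scene. Friction and masses are not known exactly. Their poses are not given: they have to be found in the camera images.
- pot0: A film pot for 35 mm film: black plastic cylinder, 31 mm diameter, 50 mm tall, grey cap (top 9 mm), steel foot (lowest 12 mm) that keeps it from tipping, 60-130 g, standing upright. Origin at the centre of its underside, z up. None if it is absent in this run: 3 to 5 of pot0..pot4 are there.
- pot1: A film pot for 35 mm film: black plastic cylinder, 31 mm diameter, 50 mm tall, grey cap (top 9 mm), steel foot (lowest 12 mm) that keeps it from tipping, 60-130 g, standing upright. Origin at the centre of its underside, z up. None if it is absent in this run: 3 to 5 of pot0..pot4 are there.
- pot2: A film pot for 35 mm film: black plastic cylinder, 31 mm diameter, 50 mm tall, grey cap (top 9 mm), steel foot (lowest 12 mm) that keeps it from tipping, 60-130 g, standing upright. Origin at the centre of its underside, z up. None if it is absent in this run: 3 to 5 of pot0..pot4 are there.
- pot3: A film pot for 35 mm film: black plastic cylinder, 31 mm diameter, 50 mm tall, grey cap (top 9 mm), steel foot (lowest 12 mm) that keeps it from tipping, 60-130 g, standing upright. Origin at the centre of its underside, z up. None if it is absent in this run: 3 to 5 of pot0..pot4 are there.
- pot4: A film pot for 35 mm film: black plastic cylinder, 31 mm diameter, 50 mm tall, grey cap (top 9 mm), steel foot (lowest 12 mm) that keeps it from tipping, 60-130 g, standing upright. Origin at the centre of its underside, z up. None if it is absent in this run: 3 to 5 of pot0..pot4 are there.
- big0: A bigger look-alike pot for wide roll film, same black with grey cap and steel foot, 38 mm diameter, 68 mm tall, standing on the bench; belongs in the stock box. Origin at the centre of its underside.
- big1: A bigger look-alike pot for wide roll film, same black with grey cap and steel foot, 38 mm diameter, 68 mm tall, standing on the bench; belongs in the stock box. Origin at the centre of its underside.
- small0: A smaller look-alike pot for miniature film, same colours, 25 mm diameter, 36 mm tall; belongs in the stock box. Origin at the centre of its underside.
- tray: Red plastic loading tray, fixed to the bench: 58 mm (its x) by 274 mm (its y), walls 16 mm high and 3 mm thick, floor 3 mm thick. Four dividers (also 16 mm high) split it along y into five equal pockets of about 52 x 51 mm, each big enough for one pot; pocket centres at x = 0 and y = -108.4, -54.2, 0, 54.2, 108.4 mm. Origin at the centre of its underside.
- stock_box: Blue open stock box, fixed to the bench: 130 mm (its x) by 150 mm (its y), walls 30 mm high and 4 mm thick, floor 4 mm thick. Origin at the centre of its underside.
- timer: Darkroom interval timer, fixed to the bench: white housing 150 mm (x) by 240 mm (y), 35 mm high, carrying the dial, pawl, four index pegs and start button. Origin at the bench surface under the dial's axis; the housing reaches 95 mm to +y and 145 mm to -y of it.
- dial (a joint): Angle of the timer's dial (rad), growing clockwise from above: a ratchet wheel, 88 mm over its 12 teeth, bar handle on top. The pawl catches at about whole multiples of 30 degrees (0.5236 rad). It turns clockwise only, with up to 0.25 N m, without end; let go between teeth it is pushed back to the last tooth passed. Turn 0.1 to 0.3 rad past the tooth wanted, then let go.
- dial_grip (a point): Where to grip the dial: on its vertical axis, 76 mm above the bench. The bar handle here is 60 mm long, 14 mm thick and 40 mm tall (from 49 to 89 mm above the bench), above a flat wheel whose top is at 49 mm. The bar points along the line from this axis to dial_pointer, and turns with the dial.
- dial_pointer (a point): Tip of the orange pointer on the dial's rim, 50 mm from the dial's axis, level with the wheel's top; in line with the bar handle. An orange stripe also runs on the bar's top towards this end.
- pawl (a joint): The sprung brass pawl beside the dial (rad): about 0 when it sits behind a tooth, up to about 0.2 when a tooth lifts it. Leave it to its spring.
- peg_red: The red index peg on the housing, 12 mm diameter, its foot 35 mm and its top 49 mm above the bench, 60 mm from the dial's axis. It marks the setting wanted: the pointer stands right in line with it at one of the teeth. Origin at its foot.
- peg_a: A black index peg of the same size as the red one, at another tooth; of no importance now. Origin at its foot.
- peg_b: A black index peg of the same size as the red one, at another tooth; of no importance now. Origin at its foot.
- peg_c: A black index peg of the same size as the red one, at another tooth; of no importance now. Origin at its foot.
- start_top (a point): Centre of the top of the timer's green start button (26 mm diameter), about 57 mm above the bench, 110 mm to the timer's -y side of the dial's axis.
- start (a joint): Travel of the start button (m): 0 up, 0.006 fully down; straight down, sprung, 5 N for the full press; counts as pressed beyond 0.004.
- chem_bottle: Bystander: amber bottle, 60 mm diameter, 130 mm tall. Origin at the centre of its underside.
- focuser: Bystander: grain focuser, steel foot 70 x 55 mm with a slanted tube, about 115 mm tall. Origin at the centre of its underside.
- tongs: Bystander: wooden print tongs lying flat, about 200 x 36 mm. Origin at the centre.
There are look-alikes about, which are no part of the job. Leave any yellow look-alike of the pot4 alone.

How it is judged:
By the outcome, as a careful person would: the job done as asked, in the order asked, and still so for the second after the job is handed in, with the robot touching nothing.
Of pot0, pot1, pot2, pot3, pot4 only 3 to 5 are there at a start; the rules pass over those that are not, and their reading is None.
At some moment in a run one of pot0, pot1, pot2, pot3, pot4, big0, big1, small0 may be knocked a few centimetres aside while the robot is not near it.
It also fails if it takes over 210 s, if anything falls off the work surface, if the arm or the gripper's body presses on something with over 40 N, if the wrist force passes 120 N, or if a joint passes its speed limit or range.

## Working session

There is one attempt and no reset: what is moved stays moved. The work goes in short steps, Python scripts to look and compute and a tool call to move; the robot and the scene stay as the last step left them, time stands still between calls to the robot, and variables do not carry over. Pictures are saved under pics/ and viewed, about 12 in all and at most 16, crops included, and the job is handed in when it is done.

Besides the shell and the picture viewer there is one more tool, called after ">>>" as a command line: name --pt "numbers of a row" for each row, then --argument value for the rest. drive_tool: Moves the arm, as the interface text tells. Its arguments: {"type":"object","properties":{"plan":{"type":"array","items":{"type":"array","items":{"type":"number"}}},"gripper":{"type":"number"},"force":{"type":"number"}},"required":["plan"]}

```bash
ls; mkdir -p pics
cat > h.py <<'E'
import numpy as np, cv2
from scipy.spatial.transform import Rotation as R
from plant import ctrl
def grab(n,save=None):
    f=ctrl.grab_frame(n)
    if save: cv2.imwrite('pics/'+save,f['img'])
    return f
def rot(f):
    o=np.array(f['orientation'],float)
    return R.from_quat(o).as_matrix() if o.size==4 else o.reshape(3,3)
def ray(f,u,v,fish=False):
    x=(u-f['cx'])/f['fx'];y=(v-f['cy'])/f['fy']
    if fish:
        r=np.hypot(x,y);s=np.sin(r)/r if r>1e-9 else 1
        d=np.array([x*s,y*s,np.cos(r)])
    else: d=np.array([x,y,1.])
    return rot(f)@d
def cast(f,u,v,z,fish=False):
    d=ray(f,u,v,fish);e=np.array(f['eye']);return e+d*(z-e[2])/d[2]
def proj(f,p,fish=False):
    c=rot(f).T@(np.array(p)-f['eye'])
    if fish:
        t=np.arctan2(np.hypot(c[0],c[1]),c[2]);n=np.hypot(c[0],c[1]);return f['cx']+f['fx']*t*c[0]/n,f['cy']+f['fy']*t*c[1]/n
    return f['cx']+f['fx']*c[0]/c[2],f['cy']+f['fy']*c[1]/c[2]
E
python3 - <<'E'
from h import *
s=ctrl.state();print(s,ctrl.tip_reach)
for n in('scene','side','wrist'):
    f=grab(n,n+'0.png');print(n,{k:f[k] for k in f if k!='img'})
a=[cv2.imread(f'pics/{n}0.png') for n in('scene','side')]
E
```

```text
pics
{'time': 0.0, 'q': array([-1.23425032,  0.41191583, -0.01270685,  1.5970403 ,  0.00559019,
        1.13431219, -0.08219071]), 'dq': array([ 0.00128759, -0.00100881, -0.00047889, -0.00086318,  0.00021717,
       -0.00046647, -0.00044793]), 'effort': array([-8.50856486e-04, -5.87941289e+01,  6.41060360e-01, -2.91059804e+01,
       -5.38118498e-02,  1.83894276e-02,  1.25902079e-04]), 'eef_pos': array([0.24605201, 0.57429439, 0.40380048]), 'ee_rot': array([ 0.14154127,  0.69275627, -0.14269042,  0.69259964]), 'force': array([0.30688997, 0.16339441, 0.22477284]), 'wrist_torque': array([ 0.05080298, -0.02637676, -0.00550845]), 'grip_width': 0.08783156975714745} 0.182
scene {'fx': 530.3231787178389, 'fy': 530.3231787178389, 'cx': 273.0281182643631, 'cy': 206.94545379709862, 'eye': array([1.65252941, 0.36285162, 1.0319849 ]), 'orientation': array([ 0.50476386,  0.75102533, -0.34893744, -0.24375617])}
side {'fx': 395.11367208190205, 'fy': 395.11367208190205, 'cx': 275.17884682491604, 'cy': 214.51876013708997, 'eye': array([0.44225666, 0.76779486, 0.58128655]), 'orientation': array([-0.08670059,  0.86678962, -0.48901818,  0.04494418])}
wrist {'fx': 325.19226210127806, 'fy': 325.19226210127806, 'cx': 280.4929972396959, 'cy': 206.78217289760468, 'eye': array([0.17461064, 0.60516408, 0.38414699]), 'orientation': array([0.8255858 , 0.54495656, 0.07959084, 0.12286469])}
```

View pics/scene0.png

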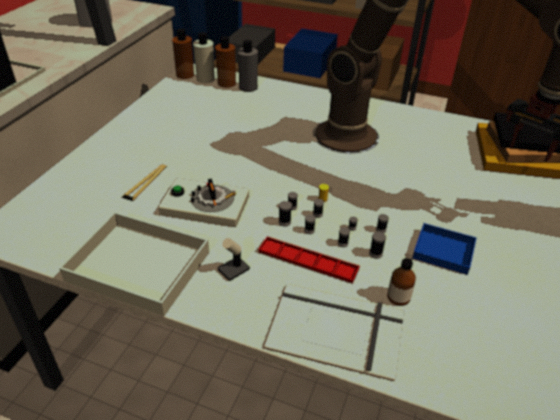

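View pics/side0.png

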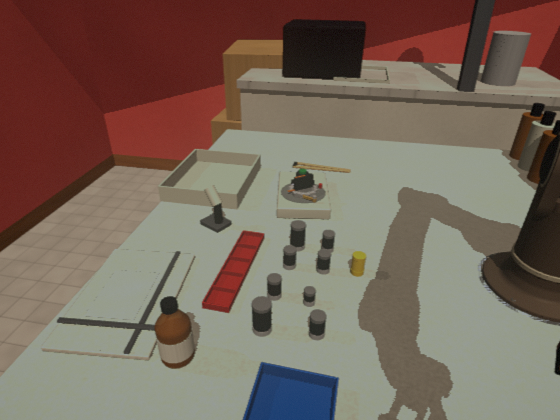

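The scene view shows the red tray (308,258), blue box (445,248), timer (205,198) and bottle (402,283). In the side view, sized by eye, there are two big pots at (298,234) and (262,315), and one small pot at (310,296). There are five medium pots at (328,240), (289,257), (323,261), (274,286) and (317,323). The yellow look-alike at (358,264) is to be left alone. Next I measure.

```bash
cat > m.py <<'E'
from h import *
S=cv2.imread('pics/side0.png');C=cv2.imread('pics/scene0.png')
import json
fs=grab('side');fc=grab('scene')
S=fs['img'];C=fc['img']
def blobs(img,roi):
    x0,y0,x1,y1=roi;g=img.max(2);m=np.zeros(g.shape,np.uint8);m[y0:y1,x0:x1]=(g[y0:y1,x0:x1]<125)*255
    n,l,st,c=cv2.connectedComponentsWithStats(m)
    return [(*st[i],) for i in range(1,n) if st[i][4]>25]
for nm,f,roi in(('side',fs,(245,215,345,345)),('scene',fc,(272,185,392,262))):
    for b in blobs(f['img'],roi):
        u=b[0]+b[2]/2-.5;v=b[1]+b[3]/2-.5
        print(nm,[int(k) for k in b],'z25',cast(f,u,v,.025)[:2].round(3),'z34',cast(f,u,v,.034)[:2].round(3))
def colmask(img,h0,h1,s=120,v=50):
    q=cv2.cvtColor(img,cv2.COLOR_BGR2HSV);return cv2.inRange(q,(h0,s,v),(h1,255,255))
for nm,f in(('side',fs),('scene',fc)):
    for col,(h0,h1,z,x,y) in dict(red=(0,6,.016,(200,230),(255,370)),blue=(105,125,.03,(240,360),(410,225))).items():
        m=colmask(f['img'],h0,h1)
        if col=='red': m|=colmask(f['img'],174,180)
        a=(200,225,275,310) if nm=='side' else (252,232,365,285)
        if col=='blue': a=(240,360,345,420) if nm=='side' else (405,220,485,275)
        k=np.zeros_like(m);k[a[1]:a[3],a[0]:a[2]]=m[a[1]:a[3],a[0]:a[2]]
        c=max(cv2.findContours(k,0,2)[0],key=cv2.contourArea)
        P=np.array([cast(f,*p[0],z)[:2] for p in c],np.float32)
        r=cv2.minAreaRect(P);print(nm,col,r,cv2.boxPoints(r).round(3).tolist())
a=cv2.resize(S[150:345,240:370],None,fx=4,fy=4,interpolation=2)[:, :]
a=cv2.resize(a,(400,600));b=cv2.resize(C[160:280,150:400],(800,384))[:,:]
cv2.imwrite('pics/a.png',cv2.resize(S[160:345,235:375],(454,600),interpolation=2))
cv2.imwrite('pics/b.png',cv2.resize(C[170:270,160:400],(800,333),interpolation=2))
E
python3 m.py
```

```text
side [293, 218, 31, 2, 33] z25 [ 0.527 -0.133] z34 [ 0.526 -0.118]
side [283, 220, 23, 50, 737] z25 [ 0.545 -0.007] z34 [0.544 0.006]
side [245, 231, 20, 48, 238] z25 [0.629 0.052] z34 [0.626 0.063]
side [315, 230, 20, 44, 593] z25 [0.471 0.007] z34 [0.47  0.019]
side [251, 273, 31, 64, 1127] z25 [0.568 0.206] z34 [0.566 0.215]
side [302, 286, 14, 21, 238] z25 [0.489 0.165] z34 [0.488 0.174]
side [307, 309, 20, 31, 487] z25 [0.465 0.237] z34 [0.465 0.245]
scene [294, 185, 98, 49, 1697] z25 [0.447 0.118] z34 [0.458 0.12 ]
scene [272, 192, 26, 35, 483] z25 [ 0.514 -0.041] z34 [ 0.524 -0.038]
scene [352, 214, 37, 45, 714] z25 [0.531 0.222] z34 [0.541 0.223]
scene [326, 217, 32, 31, 392] z25 [0.546 0.143] z34 [0.556 0.145]
scene [272, 238, 73, 24, 276] z25 [0.65  0.079] z34 [0.659 0.081]
scene [272, 253, 25, 9, 100] z25 [0.702 0.029] z34 [0.71  0.032]
side red ((0.6630608439445496, 0.08817616105079651), (0.28643307089805603, 0.06118490919470787), 87.56486511230469) [[0.6259999871253967, -0.05400000140070915], [0.6880000233650208, -0.0560000017285347], [0.699999988079071, 0.23000000417232
[... 207 characters left out ...]
0.546999990940094, 0.3440000116825104], [0.550000011920929, 0.4449999928474426], [0.4230000078678131, 0.44999998807907104]]
scene red ((0.6739352941513062, 0.08492545783519745), (0.273914635181427, 0.06642600893974304), 87.55095672607422) [[0.6349999904632568, -0.05000000074505806], [0.7009999752044678, -0.05299999937415123], [0.7129999995231628, 0.2199999988079071], [0.6470000147819519, 0.22300000488758087]]
scene blue ((0.49313807487487793, 0.4213079512119293), (0.14588619768619537, 0.12958209216594696), 87.99974822998047) [[0.4259999990463257, 0.35100001096725464], [0.5550000071525574, 0.34599998593330383], [0.5600000023841858, 0.492000013589859], [0.4309999942779541, 0.4959999918937683]]
```

View pics/a.png

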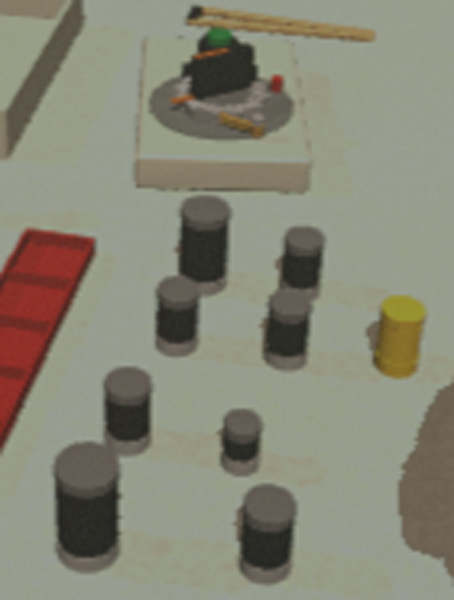

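>>> drive_tool --pt "0.85 -1 0 -0.93" --pt "0.85 -1 0 -0.93" --pt "0.85 -1 0 -0.93" --pt "0.85 -1 0 -0.93" --pt "0.85 -1 0 -0.93" --pt "0.85 -1 0 -0.93" --pt "0.85 -1 0 -0.93" --pt "0.85 -1 0 -0.93" --pt "0.85 -1 0 -0.93" --pt "0.85 -1 0 -0.93" --pt "0.85 -1 0 -0.93" --pt "0.85 -1 0 -0.9"

```text
time: 1.45
eef_pos: [0.5018, 0.2734, 0.4047]
ee_rot: [0.501, 0.499, -0.501, 0.499]
force: [0.7, -0.4, 0.4]
grip_width: 0.0878
```

>>> drive_tool --pt "0 -1 0 0" --pt "0 -1 0 0" --pt "0 -1 0 0" --pt "0 -1 0 0" --pt "0 -1 0 0" --pt "0 -1 0 0" --pt "0 -1 0 0" --pt "0 0 0 0" --pt "0 0 0 0"

```text
time: 2.35
eef_pos: [0.5012, 0.0994, 0.4048]
ee_rot: [0.5, 0.5, -0.5, 0.5]
force: [0.7, 0.1, -0.1]
grip_width: 0.0877
```

Run:
```python
from h import *
f=grab('wrist','w1.png');s=ctrl.state();print(s['eef_pos'],R.from_quat(s['ee_rot']).as_matrix().round(3),s['q'].round(2),{k:f[k] for k in('eye','orientation')},rot(f).round(2))
```

```text
[0.50112547 0.10016426 0.40468521] [[ 0.     1.     0.001]
 [ 0.001  0.001 -1.   ]
 [-1.     0.    -0.001]] [-0.65  0.22  0.43  1.89 -0.11  1.05 -0.18] {'eye': array([0.5028726 , 0.17849318, 0.38507417]), 'orientation': array([ 9.89213510e-01, -6.21112770e-05,  3.11710200e-05,  1.46480804e-01])} [[ 1.   -0.    0.  ]
 [-0.   -0.96 -0.29]
 [ 0.    0.29 -0.96]]
```

View pics/w1.png

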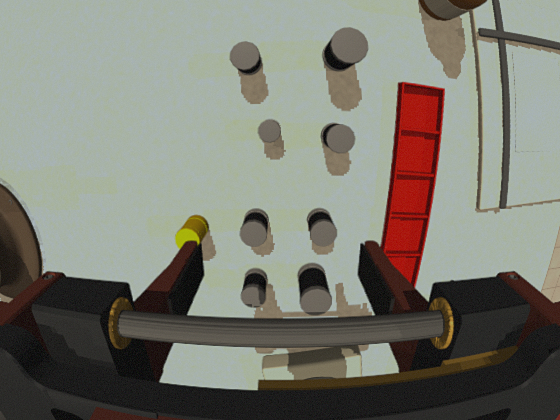

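The wrist view shows the cap tops: medium at (245,57), (340,138), (256,228), (322,235) and (255,290); big at (350,46) and (315,298); small at (269,131). The yellow look-alike is at (190,232), and the tray runs from (420,85) to (400,280). I refine these by mask.

```bash
cat > caps.py <<'E'
from h import *
def caps(f,boxes):
    g=f['img'].astype(int);out={}
    V=g.max(2);sat=V-g.min(2)
    m=((V>75)&(V<140)&(sat<22)).astype(np.uint8)*255
    m=cv2.morphologyEx(m,cv2.MORPH_OPEN,np.ones((3,3),np.uint8))
    for n,(u,v,h) in boxes.items():
        k=np.zeros_like(m);cv2.circle(k,(u,v),24,255,-1);k&=m
        c=cv2.findContours(k,0,1)[0]
        if not c: print(n,'none');continue
        c=max(c,key=cv2.contourArea);(x,y),r=cv2.minEnclosingCircle(c)
        p=cast(f,x,y,h,True);out[n]=p
        q=cast(f,x+r,y,h,True);print(n,(round(x),round(y)),'r px',round(r,1),p[:2].round(4),'R mm',round(1000*np.linalg.norm(q-p),1))
    return out,m
E
python3 - <<'E'
from caps import *
f=grab('wrist')
o,m=caps(f,dict(E=(245,57,.05),big1=(350,46,.068),small=(269,131,.036),D=(340,138,.05),C=(256,228,.05),B=(322,235,.05),A=(255,290,.05),big0=(315,298,.068)))
fs=grab('side')
for n,u,v,h in(('big0',205,209,.068),('A',304,237,.05),('B',178,288,.05),('C',290,300,.05),('D',128,378,.05),('small',241,417,.036),('big1',87,463,.068),('E',270,500,.05)):
    print('side',n,cast(fs,235+u/3.243,160+v/3.243,h)[:2].round(3))
for n,uv in dict(tl=(402,83),tr=(445,88),d1l=(399,128),d1r=(440,134),d2l=(394,173),d2r=(435,178),d3l=(390,213),d3r=(429,217)).items(): print(n,cast(f,*uv,.016,True)[:2].round(4))
hsv=cv2.cvtColor(f['img'],cv2.COLOR_BGR2HSV);r=cv2.inRange(hsv,(0,170,60),(8,255,255))|cv2.inRange(hsv,(172,170,60),(180,255,255));r[:,:383]=0;r[265:]=0
for v in(95,130,170,200,230):
    x=np.where(r[v]>0)[0];print(v,x.min(),x.max(),cast(f,x.min(),v,.016,True)[:2].round(4),cast(f,x.max(),v,.016,True)[:2].round(4))
E
```

```text
E (244, 56) r px 15.0 [0.466  0.2373] R mm 15.3
big1 (349, 46) r px 19.2 [0.5693 0.2457] R mm 19.5
small (269, 131) r px 11.7 [0.4909 0.1577] R mm 12.5
D (340, 139) r px 14.6 [0.565 0.151] R mm 15.7
C (253, 234) r px 13.9 [0.4723 0.046 ] R mm 15.5
B (323, 234) r px 13.6 [0.5502 0.0463] R mm 15.4
A (251, 298) r px 11.1 [ 0.4667 -0.0376] R mm 13.6
big0 (315, 301) r px 16.2 [ 0.543  -0.0305] R mm 19.0
side big0 [ 0.54  -0.031]
side A [ 0.466 -0.036]
side B [0.547 0.047]
side C [0.469 0.045]
side D [0.563 0.148]
side small [0.489 0.155]
side big1 [0.567 0.246]
side E [0.463 0.236]
tl [0.6441 0.2183]
tr [0.7022 0.2184]
d1l [0.642  0.1645]
d1r [0.6979 0.1609]
d2l [0.6392 0.1102]
d2r [0.6961 0.1055]
d3l [0.6387 0.0597]
d3r [0.6943 0.0541]
95 399 443 [0.6406 0.2037] [0.6996 0.2094]
130 396 440 [0.6383 0.1619] [0.6975 0.1658]
170 392 436 [0.6363 0.1138] [0.6964 0.1157]
200 388 432 [0.6343 0.0764] [0.6954 0.0769]
230 384 426 [0.6331 0.0373] [0.6927 0.0362]
```

Run:
```python
from h import *
f=grab('scene');g=grab('side');w=grab('wrist')
print('bottle top',cast(f,406,264,.13).round(3),cast(g,169,303,.13).round(3))
print('focuser base',cast(f,234,268,.01).round(3),cast(g,215,222,.01).round(3))
print('focuser top',cast(f,231,243,.11).round(3),cast(g,211,190,.11).round(3))
print('yellow base',cast(f,323,198,.01).round(3),cast(g,358,273,.005).round(3),cast(g,359,254,.05).round(3))
print('tray corner scene',cast(f,262,242,.016).round(3),cast(f,356,270,.016).round(3))
```

```text
bottle top [0.711 0.339 0.13 ] [0.698 0.34  0.13 ]
focuser base [ 0.777 -0.084  0.01 ] [ 0.773 -0.087  0.01 ]
focuser top [ 0.787 -0.084  0.11 ] [ 0.775 -0.082  0.11 ]
yellow base [0.401 0.044 0.01 ] [0.39  0.046 0.005] [0.393 0.034 0.05 ]
tray corner scene [ 0.662 -0.052  0.016] [0.665 0.218 0.016]
```

>>> drive_tool --pt "0.52 0.4 -0.96 0" --pt "0.52 0.4 -0.96 0" --pt "0.52 0.4 -0.96 0" --pt "0.5 0.4 -0.96 0" --pt "0.5 0.43 -0.95 0" --pt "0 0 0 0" --pt "0 0 0 0" --gripper 0.62 --force 20

```text
time: 3.35
eef_pos: [0.5649, 0.1503, 0.2846]
ee_rot: [0.499, 0.5, -0.5, 0.5]
force: [0.1, -0.7, -0.2]
grip_width: 0.0546
```

>>> drive_tool --pt "0 0.03 -0.9 0" --pt "0 0 -0.9 0" --pt "0 0 -0.9 0" --pt "0 0 -0.64 0" --pt "0 0 0 0" --pt "0 0 0 0"

```text
time: 3.95
eef_pos: [0.5654, 0.1506, 0.2029]
ee_rot: [0.5, 0.5, -0.5, 0.5]
force: [0.4, -0.2, 1.0]
grip_width: 0.0543
```

>>> drive_tool --pt "0 0 0 0" --pt "0 0 0 0" --pt "0 0 0 0" --pt "0 0 0 0" --pt "0 0 0 0" --pt "0 0 0 0" --pt "0 0 0.6 0" --pt "0 0 0.9 0" --pt "0 0 0.9 0" --pt "0 0 0.96 0" --pt "0 0 0 0" --gripper 0.2

```text
time: 5.05
eef_pos: [0.5663, 0.151, 0.2891]
ee_rot: [0.502, 0.499, -0.498, 0.501]
force: [0.1, -0.0, -0.7]
grip_width: 0.0306
```

>>> drive_tool --pt "0.7 -0.1 0 0" --pt "0.9 -0.15 0 0" --pt "0.9 -0.15 0 0" --pt "0.9 -0.15 0 0" --pt "0.72 -0.06 0 0" --pt "0 0 0 0" --pt "0 0 0 0"

```text
time: 5.75
eef_pos: [0.6676, 0.1356, 0.2843]
ee_rot: [-0.499, -0.5, 0.501, -0.5]
force: [0.1, 0.3, -1.7]
grip_width: 0.0308
```

Run:
```python
from h import *
f=grab('wrist','w2.png');s=ctrl.state();print(s['eef_pos'],s['grip_width'],s['force'])
```

```text
[0.66728086 0.13581436 0.28459798] 0.030463870506971122 [-0.60620202  0.24135273 -1.44588669]
```

View pics/w2.png

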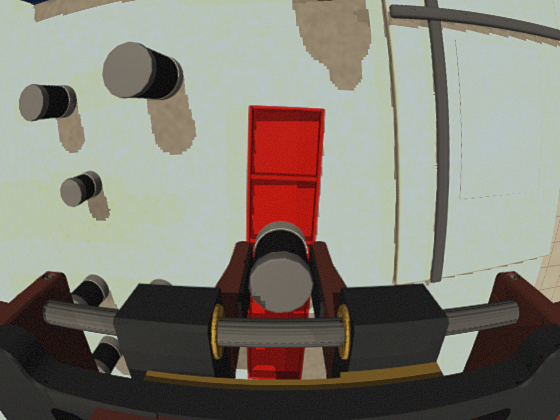

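The pot is held (30.5 mm), its cap at (280,282), with the tray running from (286,107) down below it. I check the tray geometry in this closer view.

Run:
```python
from h import *
f=grab('wrist')
for n,uv in dict(tl=(249,106),tr=(324,108),d1l=(248,177),d1r=(321,179)).items(): print(n,cast(f,*uv,.016,True)[:2].round(4))
fs=grab('side')
# box rim top corners from wrist cannot be seen; scene+side
```

```text
tl [0.6446 0.2189]
tr [0.7014 0.2176]
d1l [0.643  0.1637]
d1r [0.7002 0.1622]
```

>>> drive_tool --pt "0.07 0 -0.8 0" --pt "0 0 -0.8 0" --pt "0 0 -0.8 0" --pt "0 0 -0.6 0" --pt "0 0 -0.2 0" --pt "0 0 0 0" --pt "0 0 0 0"

```text
time: 6.6
eef_pos: [0.67, 0.1359, 0.2059]
ee_rot: [0.5, 0.5, -0.5, 0.5]
force: [-0.4, 1.0, -1.7]
grip_width: 0.0307
```

>>> drive_tool --pt "0 0 0 0" --pt "0 0 0 0" --pt "0 0 0 0" --pt "0 0 0 0" --pt "0 0 0.8 0" --pt "0 0 0.8 0" --pt "0 0 0.8 0" --pt "0 0 0.8 0" --pt "0 0 0 0" --gripper 0.55

```text
time: 7.5
eef_pos: [0.6709, 0.1357, 0.2885]
ee_rot: [0.501, 0.499, -0.498, 0.501]
force: [0.3, -1.4, -0.2]
grip_width: 0.0482
```

>>> drive_tool --pt "-0.9 -0.4 0 0" --pt "-0.9 -0.4 0 0" --pt "-0.9 -0.4 0 0" --pt "-0.9 -0.4 0 0" --pt "-0.9 -0.4 0 0" --pt "-0.9 -0.4 0 0" --pt "-0.9 -0.4 0 0" --pt "-0.9 -0.4 0 0" --pt "-0.67 -0.39 0 0" --pt "0 0 0 0" --pt "0 0 0 0"

```text
time: 8.6
eef_pos: [0.4734, 0.0462, 0.2853]
ee_rot: [0.5, 0.5, -0.5, 0.5]
force: [0.5, 0.1, 0.6]
grip_width: 0.0483
```

Run:
```python
from caps import *
f=grab('wrist','w3.png');s=ctrl.state();print(s['eef_pos'])
g=grab('side')
for n,p in dict(E=(.466,.2373,.05),small=(.491,.1577,.036),B=(.55,.046,.05),C=(.4723,.046,.05),big1=(.569,.2457,.068)).items(): print(n,np.round(proj(f,p,True)))
cv2.imwrite('pics/s3.png',cv2.resize(g['img'][160:345,185:375],None,fx=3,fy=3))
```

```text
[0.47385629 0.04646172 0.28537041]
E [267. -45.]
small [303.  66.]
B [383. 225.]
C [276. 226.]
big1 [421. -52.]
```

View pics/s3.png

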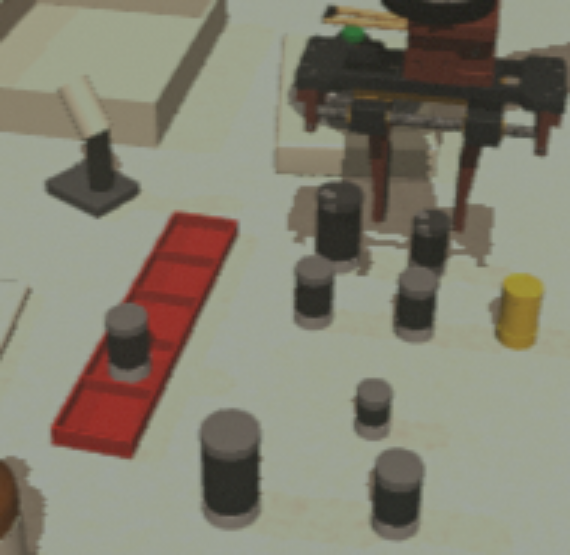

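The side view shows the first pot upright in its pocket at (127,345) and the others unmoved. Next is C.

>>> drive_tool --pt "-0.05 0 -0.9 0" --pt "0 0 -0.9 0" --pt "0 0 -0.9 0" --pt "0 0 -0.67 0" --pt "0 0 0 0" --pt "0 0 0 0"

```text
time: 9.3
eef_pos: [0.4724, 0.0462, 0.201]
ee_rot: [0.5, 0.5, -0.5, 0.5]
force: [0.8, 0.1, -0.1]
grip_width: 0.0481
```

>>> drive_tool --pt "0 0 0 0" --pt "0 0 0 0" --pt "0 0 0 0" --pt "0 0 0 0" --pt "0 0 0 0" --pt "0 0 0.6 0" --pt "0 0 0.9 0" --pt "0 0 0.9 0" --pt "0 0 0.97 0" --pt "0 0 0 0" --gripper 0.2

```text
time: 10.3
eef_pos: [0.4728, 0.046, 0.288]
ee_rot: [0.502, 0.499, -0.498, 0.501]
force: [-0.3, -0.3, -1.2]
grip_width: 0.0308
```

>>> drive_tool --pt "0.6 0.15 0 0" --pt "0.9 0.15 0 0" --pt "0.9 0.15 0 0" --pt "0.9 0.15 0 0" --pt "0.9 0.15 0 0" --pt "0.9 0.15 0 0" --pt "0.9 0.15 0 0" --pt "0.9 0.15 0 0" --pt "0.86 0.2 0 0" --pt "0 0 0 0" --pt "0 0 0 0"

```text
time: 11.4
eef_pos: [0.6653, 0.0808, 0.2839]
ee_rot: [-0.499, -0.501, 0.501, -0.5]
force: [-0.5, -0.7, -1.3]
grip_width: 0.0304
```

>>> drive_tool --pt "0 0 -0.8 0" --pt "0 0 -0.8 0" --pt "0 0 -0.8 0" --pt "0 0 -0.6 0" --pt "0 0 -0.2 0" --pt "0 0 0 0" --pt "0 0 0 0"

```text
time: 12.1
eef_pos: [0.6658, 0.0808, 0.2058]
ee_rot: [0.5, 0.5, -0.5, 0.5]
force: [0.2, 0.1, -1.5]
grip_width: 0.0305
```

>>> drive_tool --pt "0 0 0 0" --pt "0 0 0 0" --pt "0 0 0 0" --pt "0 0 0 0" --pt "0 0 0.8 0" --pt "0 0 0.8 0" --pt "0 0 0.8 0" --pt "0 0 0.8 0" --pt "0 0 0 0" --gripper 0.55

```text
time: 13.0
eef_pos: [0.6669, 0.0808, 0.2884]
ee_rot: [0.501, 0.499, -0.498, 0.501]
force: [0.1, 0.5, 0.1]
grip_width: 0.0482
```

>>> drive_tool --pt "-0.9 -0.3 0 0" --pt "-0.9 -0.3 0 0" --pt "-0.9 -0.3 0 0" --pt "-0.9 -0.3 0 0" --pt "-0.9 -0.18 0 0" --pt "-0.12 0 0 0" --pt "0 0 0 0" --pt "0 0 0 0"

```text
time: 13.8
eef_pos: [0.5513, 0.0469, 0.2853]
ee_rot: [0.5, 0.5, -0.5, 0.5]
force: [0.5, 0.9, 0.4]
grip_width: 0.0482
```

```bash
cat > chk.py <<'E'
from caps import *
import sys
P=dict(E=(.466,.2373,.05),small=(.491,.1577,.036),B=(.5502,.0463,.05),A=(.4665,-.036,.05),big0=(.543,-.0305,.068),big1=(.569,.2457,.068))
f=grab('wrist','c_%d.png'%(ctrl.state()['time']*10));print(ctrl.state()['eef_pos'].round(4))
b={}
for n in sys.argv[1:]:
    u,v=proj(f,P[n],True);b[n]=(int(u),int(v),P[n][2])
caps(f,b)
# dark bodies from side view
g=grab('side');V=g['img'].max(2)
for n in P:
    x,y,h=P[n];u,v=proj(g,(x,y,h*.5));print(n,V[int(v),int(u)],end=' ')
E
python3 chk.py B
```

```text
[0.5513 0.0469 0.2853]
B (277, 226) r px 21.8 [0.5507 0.0466] R mm 15.4
E 47 small 60 B 46 A 47 big0 41 big1 46
```

>>> drive_tool --pt "0 0 -0.9 0" --pt "0 0 -0.9 0" --pt "0 0 -0.9 0" --pt "0 0 -0.67 0" --pt "0 0 0 0" --pt "0 0 0 0"

```text
time: 14.5
eef_pos: [0.5509, 0.0464, 0.2011]
ee_rot: [-0.5, -0.5, 0.5, -0.5]
force: [0.1, -0.2, -1.0]
grip_width: 0.0481
```

>>> drive_tool --pt "0 0 0 0" --pt "0 0 0 0" --pt "0 0 0 0" --pt "0 0 0 0" --pt "0 0 0 0" --pt "0 0 0.6 0" --pt "0 0 0.9 0" --pt "0 0 0.9 0" --pt "0 0 0.97 0" --pt "0 0 0 0" --gripper 0.2

```text
time: 15.5
eef_pos: [0.5514, 0.0463, 0.2891]
ee_rot: [0.502, 0.499, -0.498, 0.501]
force: [0.6, 0.5, -1.2]
grip_width: 0.0305
```

>>> drive_tool --pt "0.6 -0.15 0 0" --pt "0.9 -0.15 0 0" --pt "0.9 -0.15 0 0" --pt "0.9 -0.15 0 0" --pt "0.9 -0.15 0 0" --pt "0.36 -0.03 0 0" --pt "0 0 0 0" --pt "0 0 0 0"

```text
time: 16.3
eef_pos: [0.6635, 0.0271, 0.2848]
ee_rot: [0.499, 0.501, -0.5, 0.5]
force: [-0.3, 0.1, -1.4]
grip_width: 0.0308
```

>>> drive_tool --pt "0 0 -0.8 0" --pt "0 0 -0.8 0" --pt "0 0 -0.8 0" --pt "0 0 -0.6 0" --pt "0 0 -0.2 0" --pt "0 0 0 0" --pt "0 0 0 0"

```text
time: 17.0
eef_pos: [0.6644, 0.0271, 0.2059]
ee_rot: [0.5, 0.5, -0.5, 0.5]
force: [-0.1, 0.7, -1.0]
grip_width: 0.0309
```

>>> drive_tool --pt "0 0 0 0" --pt "0 0 0 0" --pt "0 0 0 0" --pt "0 0 0 0" --pt "0 0 0.8 0" --pt "0 0 0.8 0" --pt "0 0 0.8 0" --pt "0 0 0.8 0" --pt "0 0 0 0" --gripper 0.55

```text
time: 17.9
eef_pos: [0.6654, 0.0268, 0.2884]
ee_rot: [0.501, 0.499, -0.499, 0.501]
force: [0.9, -0.2, 0.6]
grip_width: 0.0484
```

>>> drive_tool --pt "-0.9 -0.3 0 0" --pt "-0.9 -0.3 0 0" --pt "-0.9 -0.3 0 0" --pt "-0.9 -0.3 0 0" --pt "-0.9 -0.3 0 0" --pt "-0.9 -0.3 0 0" --pt "-0.9 -0.3 0 0" --pt "-0.9 -0.3 0 0" --pt "-0.76 -0.18 0 0" --pt "0 0 0 0" --pt "0 0 0 0"

```text
time: 19.0
eef_pos: [0.4657, -0.0374, 0.2853]
ee_rot: [0.5, 0.5, -0.5, 0.5]
force: [0.1, -0.0, 0.6]
grip_width: 0.0484
```

```bash
python3 chk.py A big0
```

```text
[ 0.4662 -0.0372  0.2854]
A (282, 224) r px 21.0 [ 0.4688 -0.0365] R mm 14.9
big0 (392, 224) r px 23.9 [ 0.5426 -0.0302] R mm 18.0
E 48 small 59 B 160 A 45 big0 45 big1 47
```

>>> drive_tool --pt "0.1 0.03 -0.9 0" --pt "0 0 -0.9 0" --pt "0 0 -0.9 0" --pt "0 0 -0.67 0" --pt "0 0 0 0" --pt "0 0 0 0"

```text
time: 19.7
eef_pos: [0.4684, -0.0368, 0.201]
ee_rot: [0.5, 0.5, -0.5, 0.5]
force: [-0.9, 0.5, 0.1]
grip_width: 0.0487
```

>>> drive_tool --pt "0 0 0 0" --pt "0 0 0 0" --pt "0 0 0 0" --pt "0 0 0 0" --pt "0 0 0 0" --pt "0 0 0.6 0" --pt "0 0 0.9 0" --pt "0 0 0.9 0" --pt "0 0 0.97 0" --pt "0 0 0 0" --gripper 0.2

```text
time: 20.7
eef_pos: [0.4687, -0.0369, 0.2879]
ee_rot: [0.501, 0.499, -0.498, 0.501]
force: [0.4, 0.3, -1.3]
grip_width: 0.0307
```

>>> drive_tool --pt "0.6 0.05 0 0" --pt "0.9 0.05 0 0" --pt "0.9 0.05 0 0" --pt "0.9 0.05 0 0" --pt "0.9 0.05 0 0" --pt "0.9 0.05 0 0" --pt "0.9 0.05 0 0" --pt "0.9 0.05 0 0" --pt "0.76 0.1 0 0" --pt "0 0 0 0" --pt "0 0 0 0"

```text
time: 21.8
eef_pos: [0.6587, -0.0243, 0.284]
ee_rot: [0.499, 0.501, -0.5, 0.5]
force: [-0.5, 0.3, -1.1]
grip_width: 0.0306
```

>>> drive_tool --pt "0 0 -0.8 0" --pt "0 0 -0.8 0" --pt "0 0 -0.8 0" --pt "0 0 -0.6 0" --pt "0 0 -0.2 0" --pt "0 0 0 0" --pt "0 0 0 0"

```text
time: 22.5
eef_pos: [0.6593, -0.0245, 0.2058]
ee_rot: [0.5, 0.5, -0.5, 0.5]
force: [0.0, 0.9, -1.7]
grip_width: 0.031
```

>>> drive_tool --pt "0 0 0 0" --pt "0 0 0 0" --pt "0 0 0 0" --pt "0 0 0 0" --pt "0 0 0.8 0" --pt "0 0 0.8 0" --pt "0 0 0.8 0" --pt "0 0 0.8 0" --pt "0 0 0 0" --gripper 0.55

```text
time: 23.4
eef_pos: [0.6604, -0.0245, 0.2883]
ee_rot: [0.501, 0.499, -0.499, 0.501]
force: [-0.4, 0.1, 0.7]
grip_width: 0.0485
```

>>> drive_tool --pt "-0.7 0.95 0 0" --pt "-0.7 0.95 0 0" --pt "-0.7 0.95 0 0" --pt "-0.7 0.95 0 0" --pt "-0.7 0.95 0 0" --pt "-0.7 0.95 0 0" --pt "-0.7 0.95 0 0" --pt "-0.7 0.95 0 0" --pt "-0.7 0.95 0 0" --pt "-0.7 0.95 0 0" --pt "-0.76 0.95 0 0" --pt "0 0 0 0"

```text
time: 24.6
eef_pos: [0.4627, 0.2405, 0.2845]
ee_rot: [0.498, 0.502, -0.499, 0.501]
force: [0.1, 0.1, -0.3]
grip_width: 0.0483
```

```bash
python3 chk.py E big1
python3 - <<'E'
from h import *
f=grab('wrist','w4.png')
g=grab('scene');cv2.imwrite('pics/sc4.png',cv2.resize(g['img'][160:300,150:490],(800,329)))
a=np.vstack([cv2.resize(f['img'],(440,330)),cv2.resize(g['img'][170:300,210:390],(440,318))[:270]]);cv2.imwrite('pics/m4.png',a)
E
```

```text
[0.464  0.2386 0.2847]
E (284, 229) r px 21.8 [0.4664 0.238 ] R mm 15.5
big1 (431, 227) r px 23.9 [0.5684 0.2463] R mm 20.1
E 52 small 61 B 94 A 79 big0 53 big1 49
```

View pics/m4.png

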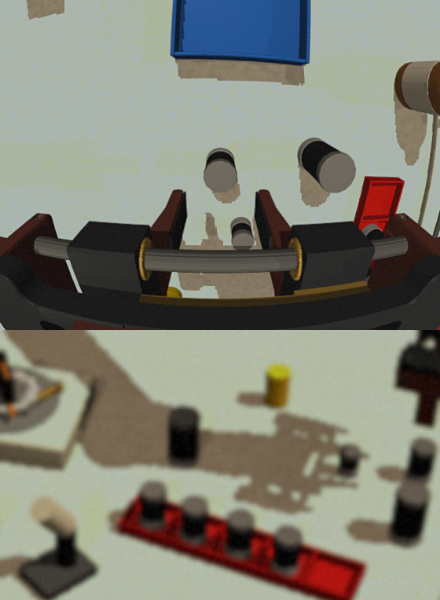

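The wrist view shows E ahead at (220,170), big1 at (327,165) and the box front rim from (172,55) to (308,62). The scene crop shows four pots upright in the tray. Next is E, then hover over big1.

>>> drive_tool --pt "0.1 -0.03 -0.9 0" --pt "0 0 -0.9 0" --pt "0 0 -0.9 0" --pt "0 0 -0.67 0" --pt "0 0 0 0" --pt "0 0 0 0"

```text
time: 25.4
eef_pos: [0.4685, 0.2352, 0.2012]
ee_rot: [-0.5, -0.5, 0.501, -0.5]
force: [-1.1, 0.4, 0.2]
grip_width: 0.0484
```

>>> drive_tool --pt "0 0 0 0" --pt "0 0 0 0" --pt "0 0 0 0" --pt "0 0 0 0" --pt "0 0 0 0" --pt "0 0 0.6 0" --pt "0 0 0.9 0" --pt "0 0 0.9 0" --pt "0 0 0.97 0" --pt "0 0 0 0" --gripper 0.2

```text
time: 26.4
eef_pos: [0.4689, 0.2366, 0.2882]
ee_rot: [0.502, 0.5, -0.498, 0.5]
force: [0.0, 0.2, -1.5]
grip_width: 0.0306
```

>>> drive_tool --pt "0.6 -0.2 0 0" --pt "0.9 -0.2 0 0" --pt "0.9 -0.2 0 0" --pt "0.9 -0.2 0 0" --pt "0.9 -0.2 0 0" --pt "0.9 -0.2 0 0" --pt "0.9 -0.2 0 0" --pt "0.9 -0.2 0 0" --pt "0.9 -0.2 0 0" --pt "0.38 -0.12 0 0" --pt "0 0 0 0" --pt "0 0 0 0"

```text
time: 27.6
eef_pos: [0.6719, 0.1881, 0.2842]
ee_rot: [-0.499, -0.5, 0.501, -0.5]
force: [-0.4, -0.4, -1.7]
grip_width: 0.031
```

>>> drive_tool --pt "0 0 -0.8 0" --pt "0 0 -0.8 0" --pt "0 0 -0.8 0" --pt "0 0 -0.6 0" --pt "0 0 -0.2 0" --pt "0 0 0 0" --pt "0 0 0 0"

```text
time: 28.3
eef_pos: [0.6723, 0.1886, 0.2059]
ee_rot: [0.5, 0.5, -0.5, 0.5]
force: [0.2, -0.9, -0.7]
grip_width: 0.0306
```

>>> drive_tool --pt "0 0 0 0" --pt "0 0 0 0" --pt "0 0 0 0" --pt "0 0 0 0" --pt "0 0 0.8 0" --pt "0 0 0.8 0" --pt "0 0 0.8 0" --pt "0 0 0.8 0" --pt "0 0 0 0" --gripper 0.66

```text
time: 29.2
eef_pos: [0.6734, 0.1882, 0.2886]
ee_rot: [0.502, 0.499, -0.498, 0.501]
force: [0.8, 0.8, -0.8]
grip_width: 0.0576
```

>>> drive_tool --pt "-0.9 0.4 0 0" --pt "-0.9 0.4 0 0" --pt "-0.9 0.4 0 0" --pt "-0.8 0.4 0 0" --pt "-0.6 0.5 0 0" --pt "0 0.14 0 0" --pt "0 0 0 0" --pt "0 0 0 0"

```text
time: 30.0
eef_pos: [0.5708, 0.2435, 0.2852]
ee_rot: [0.5, 0.5, -0.5, 0.5]
force: [-0.1, -0.6, 0.7]
grip_width: 0.0577
```

```bash
python3 chk.py big1
python3 - <<'E'
from h import *
f=dict(fx=1)
import cv2
f=grab('wrist','w5.png')
h=cv2.cvtColor(f['img'],cv2.COLOR_BGR2HSV);m=cv2.inRange(h,(100,110,40),(130,255,255))
c=max(cv2.findContours(m,0,1)[0],key=cv2.contourArea)
P=np.array([cast(f,*p[0],.03,True)[:2] for p in c],np.float32);print(cv2.boundingRect(c))
r=cv2.minAreaRect(P);print(r,cv2.boxPoints(r).round(4).tolist())
E
```

```text
[0.5708 0.2432 0.2852]
big1 (275, 231) r px 24.0 [0.569  0.2461] R mm 15.6
E 171 small 63 B 51 A 170 big0 46 big1 47 (91, 0, 164, 93)
((0.4872773587703705, 0.38252776861190796), (0.07975351810455322, 0.1313639134168625), 87.70063018798828) [[0.41999998688697815, 0.34529998898506165], [0.5512999892234802, 0.3400000035762787], [0.5544999837875366, 0.4196999967098236], [0.42320001125335693, 0.42500001192092896]]
```

>>> drive_tool --pt "-0.07 0.12 -0.8 0" --pt "0 0 -0.8 0" --pt "0 0 -0.8 0" --pt "0 0 -0.68 0" --pt "0 0 0 0" --pt "0 0 0 0"

```text
time: 30.75
eef_pos: [0.5686, 0.2467, 0.2085]
ee_rot: [-0.5, -0.5, 0.5, -0.5]
force: [0.3, -0.2, -0.2]
grip_width: 0.0581
```

>>> drive_tool --pt "0 0 0 0" --pt "0 0 0 0" --pt "0 0 0 0" --pt "0 0 0 0" --pt "0 0 0 0" --pt "0 0 0.6 0" --pt "0 0 0.9 0" --pt "0 0 0.9 0" --pt "0 0 0.9 0" --pt "0 0 0 0" --gripper 0.25

```text
time: 31.75
eef_pos: [0.5691, 0.2474, 0.2946]
ee_rot: [0.502, 0.5, -0.498, 0.501]
force: [-0.7, -0.3, -1.6]
grip_width: 0.0377
```

>>> drive_tool --pt "-0.2 0.6 0 0" --pt "-0.3 0.9 0 0" --pt "-0.3 0.9 0 0" --pt "-0.3 0.9 0 0" --pt "-0.3 0.9 0 0" --pt "-0.3 0.9 0 0" --pt "-0.3 0.9 0 0" --pt "-0.3 0.9 0 0" --pt "-0.38 0.9 0 0" --pt "-0.4 0.9 0 0" --pt "0 0 0 0" --pt "0 0 0 0"

```text
time: 32.95
eef_pos: [0.4897, 0.4657, 0.2893]
ee_rot: [0.498, 0.501, -0.5, 0.501]
force: [0.8, -0.4, -1.1]
grip_width: 0.0376
```

>>> drive_tool --pt "0 0 -0.8 0" --pt "0 0 -0.8 0" --pt "0 0 -0.8 0" --pt "0 0 -0.5 0" --pt "0 0 -0.2 0" --pt "0 0 0 0" --pt "0 0 0 0"

```text
time: 33.65
eef_pos: [0.4916, 0.4644, 0.2138]
ee_rot: [0.5, 0.5, -0.5, 0.5]
force: [-0.1, -0.3, -1.4]
grip_width: 0.0381
```

>>> drive_tool --pt "0 0 0 0" --pt "0 0 0 0" --pt "0 0 0 0" --pt "0 0 0 0" --pt "0 0 0.8 0" --pt "0 0 0.8 0" --pt "0 0 0.8 0" --pt "0 0 0.6 0" --pt "0 0 0 0" --gripper 0.6

```text
time: 34.55
eef_pos: [0.4917, 0.4651, 0.2908]
ee_rot: [0.501, 0.5, -0.498, 0.5]
force: [1.2, -0.5, -0.3]
grip_width: 0.0527
```

>>> drive_tool --pt "0 -1 0 0" --pt "0 -1 0 0" --pt "0 -1 0 0" --pt "0 -1 0 0" --pt "0 -1 0 0" --pt "0 -1 0 0" --pt "0 -1 0 0" --pt "0 -1 0 0" --pt "0 -1 0 0" --pt "0 -1 0 0" --pt "0 -1 0 0" --pt "0 -1 0 0" --gripper 0.5

```text
time: 35.75
eef_pos: [0.4907, 0.1637, 0.2876]
ee_rot: [0.499, 0.5, -0.5, 0.5]
force: [0.7, 0.4, 0.0]
grip_width: 0.044
```

>>> drive_tool --pt "0 -0.28 0 0" --pt "0 0 0 0"

```text
time: 35.95
eef_pos: [0.4911, 0.157, 0.288]
ee_rot: [-0.5, -0.5, 0.501, -0.5]
force: [0.8, 1.1, 0.9]
grip_width: 0.0437
```

```bash
python3 chk.py small
python3 - <<'E'
from h import *
g=grab('side');cv2.imwrite('pics/s6.png',g['img'][200:420,150:450])
E
```

```text
[0.4911 0.1582 0.2881]
small (278, 216) r px 16.4 [0.4906 0.1587] R mm 12.4
E 164 small 59 B 115 A 48 big0 49 big1 165
```

View pics/s6.png

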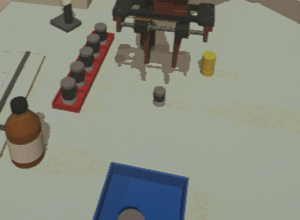

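The side crop shows all five film pots upright in the tray and big1 in the box at (130,213). The small pot is at (159,96).

>>> drive_tool --pt "0 0 -0.9 0" --pt "0 0 -0.9 0" --pt "0 0 -0.9 0" --pt "0 0 -0.9 0" --pt "0 0 -0.42 0" --pt "0 0 0 0" --pt "0 0 0 0"

```text
time: 36.8
eef_pos: [0.4914, 0.1582, 0.1883]
ee_rot: [0.5, 0.5, -0.5, 0.5]
force: [0.8, -0.3, -0.3]
grip_width: 0.0439
```

>>> drive_tool --pt "0 0 0 0" --pt "0 0 0 0" --pt "0 0 0 0" --pt "0 0 0 0" --pt "0 0 0 0" --pt "0 0 0.6 0" --pt "0 0 0.9 0" --pt "0 0 0.9 0" --pt "0 0 0.9 0" --pt "0 0 0.72 0" --pt "0 0 0 0" --gripper 0.15

```text
time: 37.9
eef_pos: [0.4919, 0.1578, 0.2905]
ee_rot: [0.501, 0.5, -0.499, 0.5]
force: [1.0, 0.1, -0.4]
grip_width: 0.0243
```

>>> drive_tool --pt "0 0.6 0 0" --pt "0 0.9 0 0" --pt "0 0.95 0 0" --pt "0 0.95 0 0" --pt "0 0.95 0 0" --pt "0 0.95 0 0" --pt "0 0.95 0 0" --pt "0 0.95 0 0" --pt "0 0.95 0 0" --pt "0 0.95 0 0" --pt "0 0.95 0 0" --pt "0 0.43 0 0"

```text
time: 39.1
eef_pos: [0.4894, 0.4231, 0.2863]
ee_rot: [0.498, 0.501, -0.5, 0.5]
force: [-0.9, 0.4, -0.5]
grip_width: 0.0245
```

>>> drive_tool --pt "0 0 0 0" --pt "0 0 -0.8 0" --pt "0 0 -0.8 0" --pt "0 0 -0.8 0" --pt "0 0 -0.8 0" --pt "0 0 -0.4 0" --pt "0 0 -0.2 0" --pt "0 0 0 0" --pt "0 0 0 0"

```text
time: 40.0
eef_pos: [0.4915, 0.4196, 0.194]
ee_rot: [0.5, 0.5, -0.5, 0.5]
force: [-0.5, -0.4, -0.8]
grip_width: 0.0246
```

>>> drive_tool --pt "0 0 0 0" --pt "0 0 0 0" --pt "0 0 0 0" --pt "0 0 0 0" --pt "0 0 0.8 0" --pt "0 0 0.8 0" --pt "0 0 0.8 0" --pt "0 0 0.8 0" --pt "0 0 0.6 0" --pt "0 0 0 0" --gripper 0.5

```text
time: 41.0
eef_pos: [0.4918, 0.4201, 0.2906]
ee_rot: [0.501, 0.5, -0.499, 0.5]
force: [-0.0, 0.5, -0.2]
grip_width: 0.0436
```

>>> drive_tool --pt "0.18 -1 0 0" --pt "0.18 -1 0 0" --pt "0.18 -1 0 0" --pt "0.18 -1 0 0" --pt "0.18 -1 0 0" --pt "0.18 -1 0 0" --pt "0.18 -1 0 0" --pt "0.18 -1 0 0" --pt "0.18 -1 0 0" --pt "0.18 -1 0 0" --pt "0.18 -1 0 0" --pt "0.14 -1 0 0" --gripper 0.66

```text
time: 42.2
eef_pos: [0.544, 0.1187, 0.2874]
ee_rot: [0.499, 0.5, -0.5, 0.5]
force: [0.2, -0.2, -0.2]
grip_width: 0.0578
```

>>> drive_tool --pt "0 -1 0 0" --pt "0 -1 0 0" --pt "0 -1 0 0" --pt "0 -1 0 0" --pt "0 -1 0 0" --pt "0 -1 0 0" --pt "0 0 0 0" --pt "0 0 0 0"

```text
time: 43.0
eef_pos: [0.5439, -0.0305, 0.2877]
ee_rot: [-0.5, -0.5, 0.5, -0.5]
force: [0.3, 0.6, -0.9]
grip_width: 0.0579
```

```bash
python3 chk.py big0
python3 - <<'E'
from h import *
g=grab('side')
h=cv2.cvtColor(g['img'],cv2.COLOR_BGR2HSV)
cv2.imwrite('pics/s7.png',g['img'][340:420,220:380])
print(np.round(proj(g,(.49,.42,.036))),np.round(proj(g,(.492,.465,.068))))
E
```

```text
[ 0.544  -0.0296  0.2878]
big0 (276, 233) r px 24.0 [ 0.5424 -0.0301] R mm 15.9
E 158 small 159 B 159 A 159 big0 45 big1 159 [287. 408.] [280. 424.]
```

>>> drive_tool --pt "-0.05 0 -0.8 0" --pt "0 0 -0.8 0" --pt "0 0 -0.8 0" --pt "0 0 -0.8 0" --pt "0 0 0 0" --pt "0 0 0 0"

```text
time: 43.75
eef_pos: [0.543, -0.0296, 0.2084]
ee_rot: [0.499, 0.501, -0.5, 0.5]
force: [-0.5, 0.0, 0.1]
grip_width: 0.0579
```

>>> drive_tool --pt "0 0 0 0" --pt "0 0 0 0" --pt "0 0 0 0" --pt "0 0 0 0" --pt "0 0 0 0" --pt "0 0 0.6 0" --pt "0 0 0.9 0" --pt "0 0 0.9 0" --pt "0 0 0.9 0" --pt "0 0 0 0" --gripper 0.25

```text
time: 44.75
eef_pos: [0.5438, -0.0306, 0.2943]
ee_rot: [0.501, 0.499, -0.499, 0.501]
force: [-0.5, 0.1, -0.3]
grip_width: 0.0379
```

>>> drive_tool --pt "-0.1 0.6 0 0" --pt "-0.13 0.9 0 0" --pt "-0.13 0.95 0 0" --pt "-0.13 0.95 0 0" --pt "-0.13 0.95 0 0" --pt "-0.13 0.95 0 0" --pt "-0.13 0.95 0 0" --pt "-0.13 0.95 0 0" --pt "-0.13 0.95 0 0" --pt "-0.13 0.95 0 0" --pt "-0.13 0.95 0 0" --pt "-0.13 0.95 0 0"

```text
time: 45.95
eef_pos: [0.5032, 0.2466, 0.2895]
ee_rot: [0.499, 0.501, -0.501, 0.5]
force: [1.0, 0.9, -1.6]
grip_width: 0.0379
```

>>> drive_tool --pt "-0.13 0.95 0 0" --pt "-0.13 0.95 0 0" --pt "-0.13 0.95 0 0" --pt "-0.13 0.95 0 0" --pt "-0.13 0.95 0 0" --pt "-0.06 0.41 0 0" --pt "0 0 0 0" --pt "0 0 0 0" --pt "0 0 -0.8 0" --pt "0 0 -0.8 0" --pt "0 0 -0.8 0"

```text
time: 47.05
eef_pos: [0.4875, 0.3719, 0.2305]
ee_rot: [0.5, 0.499, -0.5, 0.5]
force: [0.5, -0.8, -1.9]
grip_width: 0.0377
```

>>> drive_tool --pt "0 0 -0.5 0" --pt "0 0 -0.2 0" --pt "0 0 0 0" --pt "0 0 0 0"

```text
time: 47.45
eef_pos: [0.4874, 0.3733, 0.2139]
ee_rot: [0.5, 0.5, -0.5, 0.5]
force: [0.0, 0.9, -1.9]
grip_width: 0.038
```

>>> drive_tool --pt "0 0 0 0" --pt "0 0 0 0" --pt "0 0 0 0" --pt "0 0 0 0" --pt "0 0 0.8 0" --pt "0 0 0.8 0" --pt "0 0 0.8 0" --pt "0 0 0.8 0" --pt "0 0 0.8 0" --pt "0 0 0.5 0" --gripper 0.6

```text
time: 48.45
eef_pos: [0.4871, 0.3738, 0.3275]
ee_rot: [0.501, 0.5, -0.499, 0.5]
force: [0.1, -0.3, -0.2]
grip_width: 0.0528
```

>>> drive_tool --pt "0 -1 0.1 0" --pt "0 -1 0.1 0" --pt "0 -1 0.1 0" --pt "0 -1 0.1 0" --pt "0 -1 0.1 0" --pt "0 -1 0.1 0" --pt "0 -1 0.1 0" --pt "0 -1 0.1 0" --pt "0 -1 0.1 0" --pt "0 -1 0.1 0" --pt "0 -1 0.1 0" --pt "0 -1 0.1 0"

```text
time: 49.65
eef_pos: [0.4867, 0.0727, 0.356]
ee_rot: [0.5, 0.5, -0.5, 0.5]
force: [0.4, -0.4, -0.3]
grip_width: 0.0527
```

Run:
```python
from h import *
g=grab('side');c=grab('scene');s=ctrl.state();print(s['eef_pos'])
a=cv2.resize(g['img'][330:420,200:400],(600,270),interpolation=2);b=cv2.resize(c['img'][165:225,150:260],(600,327),interpolation=2)
cv2.imwrite('pics/m7.png',np.vstack([a,b]))
print('dial scene',cast(c,213,192,.049),'btn',cast(c,177,189,.057),'side dial',cast(g,303,192,.049),'btn',cast(g,302,173,.057))
```

```text
[0.48684262 0.07032365 0.35630237]
dial scene [ 0.54953265 -0.25808667  0.049     ] btn [ 0.58719202 -0.3587232   0.057     ] side dial [ 0.55554774 -0.23500787  0.049     ] btn [ 0.57390442 -0.34428424  0.057     ]
```

View pics/m7.png

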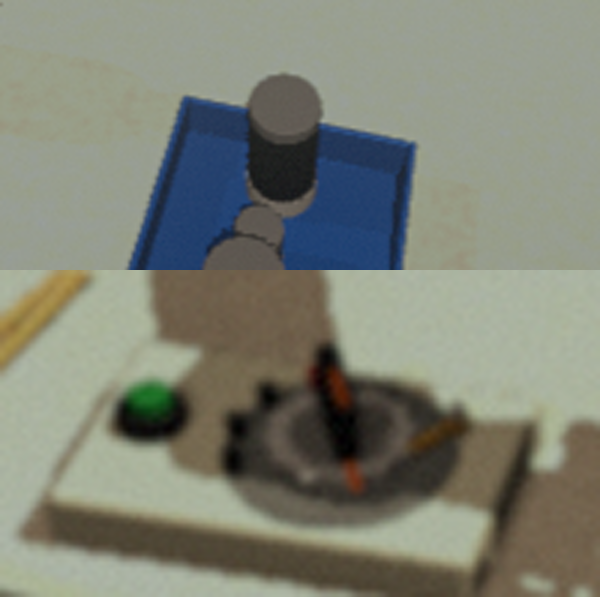

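The box crop shows both big pots and the small pot inside. The lower crop shows the timer: button at (150,400), bar at (338,400), pointer toward (355,480). Next I view the timer from above.

>>> drive_tool --pt "0.23 -1 0.15 0" --pt "0.23 -1 0.15 0" --pt "0.23 -1 0.15 0" --pt "0.23 -1 0.15 0" --pt "0.23 -1 0.15 0" --pt "0.23 -1 0.15 0" --pt "0.23 -1 0.15 0" --pt "0.23 -1 0.15 0" --pt "0.23 -1 0.15 0" --pt "0.23 -1 0.15 0" --pt "0.23 -1 0.15 0" --pt "0.23 -1 0.15 0" --gripper 0.5

```text
time: 50.95
eef_pos: [0.5565, -0.2263, 0.4007]
ee_rot: [0.5, 0.501, -0.5, 0.5]
force: [0.3, 0.2, -0.5]
grip_width: 0.0442
```

>>> drive_tool --pt "0 -1 0 0" --pt "0 -1 0 0" --pt "0 -0.8 0 0" --pt "0 0 0 0" --pt "0 0 0 0"

```text
time: 51.45
eef_pos: [0.5562, -0.2956, 0.4004]
ee_rot: [0.5, 0.5, -0.5, 0.5]
force: [-0.1, 0.6, -0.0]
grip_width: 0.0434
```

Run:
```python
from h import *
g=grab('wrist');print(ctrl.state()['eef_pos']);cv2.imwrite('pics/w8.png',g['img'])
import pickle;pickle.dump(g,open('w8.pkl','wb'))
cv2.imwrite('pics/w8z.png',cv2.resize(g['img'][60:310,150:420],(648,600),interpolation=2))
```

```text
[ 0.55643345 -0.29486885  0.40042367]
```

View pics/w8z.png

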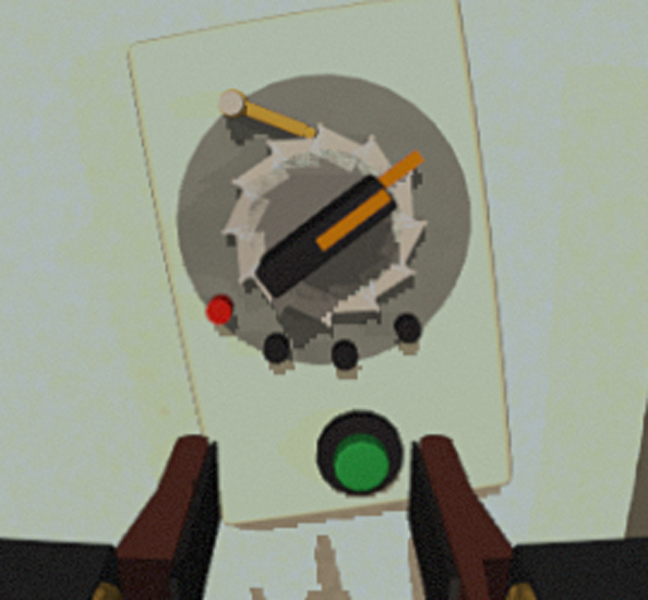

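The zoomed wrist view shows the pointer tip at (420,157), red peg at (220,309), black pegs at (277,347), (344,353) and (407,327), the pawl at (270,120) and the button at (362,462).

Run:
```python
from h import *
import pickle
from scipy.optimize import least_squares
f=pickle.load(open('w8.pkl','rb'))
C=lambda u,v,z:cast(f,150+u/2.4,60+v/2.4,z,True)[:2]
pg={k:C(*p,.049) for k,p in dict(red=(220,309),a=(277,347),b=(344,353),c=(407,327)).items()}
pt=C(421,157,.049);btn=C(362,462,.057)
P=np.array(list(pg.values()))
r=least_squares(lambda c:np.r_[np.linalg.norm(P-c,axis=1)-.06,np.linalg.norm(pt-c)-.05],P.mean(0)+[0,.05])
c=r.x;print('centre',c,r.fun)
ang=lambda p:np.degrees(np.arctan2(*(p-c)[::-1]))
for k in pg:print(k,pg[k],ang(pg[k]))
print('pointer',pt,ang(pt));print('btn',btn,ang(btn),np.linalg.norm(btn-c))
b=[C(378,178,.089),C(397,204,.089),C(257,272,.089),C(279,297,.089)]
print('bar top centre',np.mean(b,0),np.degrees(np.arctan2(*(b[0]+b[1]-b[2]-b[3])[::-1])))
```

```text
centre [ 0.56192165 -0.25785408] [-2.73272977e-04 -1.19663055e-05 -4.44589696e-05  8.19290955e-05
 -3.05811303e-04]
red [ 0.51674744 -0.29692546] -139.1433264685166
a [ 0.54164383 -0.31431092] -109.75696180022454
b [ 0.57138271 -0.31705843] -80.92070411397417
c [ 0.59913656 -0.30502281] -51.72746974515043
pointer [ 0.60327225 -0.2302925 ] 33.684807961804786
btn [ 0.58001232 -0.36659521] -80.55452022617075 0.11023568554610395
bar top centre [ 0.56293765 -0.25965637] 38.634546468586976
```

>>> drive_tool --pt "0.03 0.16 -0.4 -0.9" --pt "0.03 0.16 -0.4 -0.9" --pt "0.03 0.16 -0.4 -0.9" --pt "0.03 0.16 -0.4 -0.9" --pt "0.03 0.16 -0.4 -0.9" --pt "0.03 0.16 -0.4 -0.8" --pt "0.03 0.16 -0.4 -0.8" --pt "0.03 0.16 -0.4 -0.8" --pt "0 0.16 -0.4 -0.8" --pt "0 0 -0.4 -0.8" --pt "0 0 0 0" --pt "0 0 0 0" --force 35

```text
time: 52.7
eef_pos: [0.5623, -0.259, 0.301]
ee_rot: [-0.666, -0.238, 0.666, -0.237]
force: [0.1, -0.2, -0.1]
grip_width: 0.0442
```

```bash
cat > ang.py <<'E'
from h import *
s=ctrl.state();M=R.from_quat(s['ee_rot']).as_matrix();print(s['eef_pos'].round(4),'jaw',np.degrees(np.arctan2(M[1,1],M[0,1])).round(1),'q',s['q'].round(2),'F',s['force'].round(1),s['wrist_torque'].round(2),s['grip_width'])
E
python3 ang.py
```

```text
[ 0.5623 -0.259   0.301 ] jaw -50.7 q [-0.19  0.62  0.79  1.76 -0.52  0.99 -0.08] F [ 0.1 -0.2 -0.1] [-0.03  0.09  0.02] 0.04417668423439441
```

>>> drive_tool --pt "0 0.02 -0.7 0" --pt "0 0 -0.7 0" --pt "0 0 -0.7 0" --pt "0 0 -0.38 0" --pt "0 0 0 0" --pt "0 0 0 0"

```text
time: 53.3
eef_pos: [0.5619, -0.2601, 0.2389]
ee_rot: [-0.666, -0.236, 0.667, -0.236]
force: [-0.5, -0.2, -0.5]
grip_width: 0.0442
```

>>> drive_tool --pt "0 0 0 0" --pt "0 0 0 0" --pt "0 0 0 0" --pt "0 0 0 0" --pt "0 0 0 0" --pt "0 0 0 0" --pt "0 0 0 0" --pt "0 0 0 0" --gripper 0

```text
time: 54.1
eef_pos: [0.5615, -0.2593, 0.2391]
ee_rot: [-0.666, -0.237, 0.667, -0.236]
force: [-3.3, 3.0, 5.7]
grip_width: 0.0137
```

>>> drive_tool --pt "0 0 0 -0.4" --pt "0 0 0 -0.7" --pt "0 0 0 -0.7" --pt "0 0 0 -0.7" --pt "0 0 0 -0.7" --pt "0 0 0 -0.7" --pt "0 0 0 0" --pt "0 0 0 0"

```text
time: 54.9
eef_pos: [0.5617, -0.2595, 0.2391]
ee_rot: [-0.7, -0.097, 0.701, -0.096]
force: [-3.4, 2.1, 4.2]
grip_width: 0.0138
```

```bash
python3 ang.py
python3 - <<'E'
from h import *
g=grab('wrist');cv2.imwrite('pics/w9z.png',g['img'][0:300,100:460])
E
```

```text
[ 0.5617 -0.2595  0.2391] jaw -74.3 q [-0.2   0.73  0.83  1.8  -0.67  0.92 -0.37] F [-3.4  2.1  4.2] [0.53 0.83 0.1 ] 0.013781931226698813
```

View pics/w9z.png

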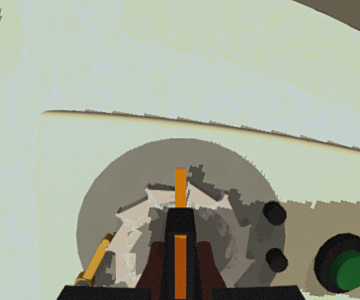

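The bar is gripped (14 mm) and turns with the tool; the pointer at (180,170) lies in line with it. I continue the bite.

>>> drive_tool --pt "0 0 0 -0.7" --pt "0 0 0 -0.7" --pt "0 0 0 -0.7" --pt "0 0 0 -0.7" --pt "0 0 0 -0.7" --pt "0 0 0 -0.7" --pt "0 0 0 -0.7" --pt "0 0 0 -0.7" --pt "0 0 0 -0.7" --pt "0 0 0 0"

```text
time: 55.95
eef_pos: [0.5616, -0.26, 0.2391]
ee_rot: [-0.694, 0.137, 0.694, 0.136]
force: [-3.7, 0.9, 5.0]
grip_width: 0.0139
```

>>> drive_tool --pt "0 0 0 -0.7" --pt "0 0 0 -0.7" --pt "0 0 0 -0.7" --pt "0 0 0 -0.7" --pt "0 0 0 -0.7" --pt "0 0 0 -0.7" --pt "0 0 0 -0.7" --pt "0 0 0 -0.7" --pt "0 0 0 -0.7" --pt "0 0 0 -0.2" --pt "0 0 0 0" --pt "0 0 0 0"

```text
time: 57.15
eef_pos: [0.5612, -0.2604, 0.2391]
ee_rot: [-0.609, 0.36, 0.609, 0.359]
force: [-5.2, -0.7, 5.4]
grip_width: 0.0135
```

```bash
python3 ang.py
```

```text
[ 0.5612 -0.2604  0.2391] jaw -151.1 q [-0.35  0.9   1.13  1.81 -0.93  1.08 -1.5 ] F [-5.2 -0.7  5.4] [-0.04  1.25  0.  ] 0.013489506550612785
```

>>> drive_tool --pt "0 0 0 0" --pt "0 0 0 0" --pt "0 0 0 0" --pt "0 0 0 0" --pt "0 0 0 0" --pt "0 0 0.8 0" --pt "0 0 0.9 0" --pt "0 0 0.8 0" --pt "0 0 0 0" --gripper 0.5

```text
time: 58.05
eef_pos: [0.5624, -0.2607, 0.3052]
ee_rot: [0.61, -0.36, -0.607, -0.36]
force: [-0.6, -0.2, -0.1]
grip_width: 0.0438
```

>>> drive_tool --pt "0 0 0 0.9" --pt "0 0 0 0.9" --pt "0 0 0 0.9" --pt "0 0 0 0.9" --pt "0 0 0 0.9" --pt "0 0 0 0.9" --pt "0 0 0 0.9" --pt "0 0 0 0.9" --pt "0 0 0 0.9" --pt "0 0 0 0.9" --pt "0 0 0 0.9" --pt "0 0 0 0.9"

```text
time: 59.25
eef_pos: [0.5618, -0.2597, 0.3014]
ee_rot: [-0.707, -0.024, 0.707, -0.024]
force: [0.3, 0.2, -0.3]
grip_width: 0.0442
```

>>> drive_tool --pt "0 0 0 0.9" --pt "0 0 0 0.9" --pt "0 0 0 0.9" --pt "0 0 0 0.9" --pt "0 0 0 0.9" --pt "0 0 0 0.9" --pt "0 0 0 0.9" --pt "0 0 0 0.9" --pt "0 0 0 0.9" --pt "0 0 0 0.9" --pt "0 0 0 0.9" --pt "0 0 0 0.9"

```text
time: 60.45
eef_pos: [0.5617, -0.2597, 0.3014]
ee_rot: [-0.584, -0.399, 0.584, -0.399]
force: [0.6, -0.1, 0.2]
grip_width: 0.0442
```

>>> drive_tool --pt "0 0 0 0.9" --pt "0 0 0 0.9" --pt "0 0 0 0.9" --pt "0 0 0 0.9" --pt "0 0 0 0.9" --pt "0 0 0 0.9" --pt "0 0 0 0.9" --pt "0 0 0 0.9" --pt "0 0 0 0.9" --pt "0 0 0 0.9" --pt "0 0 0 0.9" --pt "0 0 0 0"

```text
time: 61.65
eef_pos: [0.5617, -0.2599, 0.3015]
ee_rot: [0.311, 0.635, -0.311, 0.635]
force: [0.3, 0.1, 0.3]
grip_width: 0.0435
```

```bash
python3 ang.py
python3 - <<'E'
from h import *
g=grab('wrist');cv2.imwrite('pics/w10.png',g['img'])
E
```

```text
[ 0.5617 -0.2599  0.3015] jaw 37.9 q [ 0.08  0.52  0.39  1.74 -0.24  0.93  1.22] F [0.3 0.1 0.3] [-0.04 -0.   -0.01] 0.04347166109730161
```

View pics/w10.png

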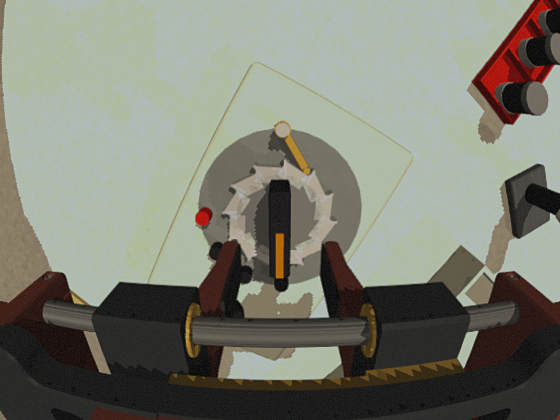

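The bar now stands nearly vertical in the picture, with the pointer toward (282,285), beside the third black peg. Three teeth are done and three remain.

>>> drive_tool --pt "0 0 -0.7 0.3" --pt "0 0 -0.7 0" --pt "0 0 -0.7 0" --pt "0 0 -0.4 0" --pt "0 0 0 0" --pt "0 0 0 0"

```text
time: 62.3
eef_pos: [0.5621, -0.2599, 0.2393]
ee_rot: [0.301, 0.64, -0.301, 0.64]
force: [1.1, -0.6, 0.0]
grip_width: 0.0443
```

>>> drive_tool --pt "0 0 0 0" --pt "0 0 0 0" --pt "0 0 0 0" --pt "0 0 0 0" --pt "0 0 0 0" --pt "0 0 0 0" --pt "0 0 0 0" --pt "0 0 0 0" --gripper 0

```text
time: 63.1
eef_pos: [0.5615, -0.2605, 0.2393]
ee_rot: [0.301, 0.64, -0.301, 0.64]
force: [-5.0, -3.3, 5.7]
grip_width: 0.0139
```

>>> drive_tool --pt "0 0 0 -0.4" --pt "0 0 0 -0.7" --pt "0 0 0 -0.7" --pt "0 0 0 -0.7" --pt "0 0 0 -0.7" --pt "0 0 0 -0.7" --pt "0 0 0 -0.7" --pt "0 0 0 -0.7" --pt "0 0 0 -0.7" --pt "0 0 0 -0.7" --pt "0 0 0 -0.7" --pt "0 0 0 -0.7"

```text
time: 64.3
eef_pos: [0.5607, -0.2608, 0.2393]
ee_rot: [-0.538, -0.459, 0.539, -0.458]
force: [-8.4, -3.1, 8.5]
grip_width: 0.0137
```

>>> drive_tool --pt "0 0 0 -0.7" --pt "0 0 0 -0.7" --pt "0 0 0 -0.7" --pt "0 0 0 -0.7" --pt "0 0 0 -0.7" --pt "0 0 0 -0.7" --pt "0 0 0 -0.7" --pt "0 0 0 -0.7" --pt "0 0 0 -0.7" --pt "0 0 0 -0.7" --pt "0 0 0 -0.7" --pt "0 0 0 -0.7"

```text
time: 65.5
eef_pos: [0.56, -0.2605, 0.2393]
ee_rot: [-0.681, -0.186, 0.683, -0.185]
force: [-10.9, -0.6, 12.9]
grip_width: 0.014
```

```bash
python3 ang.py
```

```text
[ 0.56   -0.2605  0.2393] jaw -59.6 q [-0.18  0.72  0.8   1.8  -0.64  0.91 -0.13] F [-10.9  -0.6  12.9] [-0.05  2.58  0.06] 0.013983866549360006
```

>>> drive_tool --pt "0 0 0 0" --pt "0 0 0 0" --pt "0 0 0 0" --pt "0 0 0 0" --pt "0 0 0 0" --pt "0 0 0.8 0" --pt "0 0 0.9 0" --pt "0 0 0.8 0" --pt "0 0 0 0" --gripper 0.5

```text
time: 66.4
eef_pos: [0.5625, -0.2605, 0.3039]
ee_rot: [0.683, 0.186, -0.681, 0.188]
force: [-0.1, -0.5, 0.5]
grip_width: 0.0442
```

>>> drive_tool --pt "0 -0.14 0.4 0.9" --pt "0 -0.14 0.4 0.9" --pt "0 -0.14 0.4 0.9" --pt "0 -0.14 0.4 0.9" --pt "0 -0.14 0.4 0.9" --pt "0 -0.14 0.4 0.9" --pt "0 -0.14 0.4 0.9" --pt "0 -0.14 0.4 0.9" --pt "0 -0.14 0.4 0.9" --pt "0 -0.14 0.4 0.9" --pt "0 0 0 0.9" --pt "0 0 0 0"

```text
time: 67.6
eef_pos: [0.5618, -0.2948, 0.4008]
ee_rot: [0.5, 0.501, -0.499, 0.5]
force: [0.1, -0.3, 0.2]
grip_width: 0.0442
```

```bash
python3 ang.py
python3 - <<'E'
from h import *
g=grab('wrist');cv2.imwrite('pics/w11.png',cv2.resize(g['img'][60:310,150:420],(648,600),interpolation=2))
import pickle;pickle.dump(g,open('w11.pkl','wb'))
E
```

```text
[ 0.5618 -0.2948  0.4008] jaw 0.1 q [-0.05  0.49  0.66  1.61 -0.32  1.16  0.69] F [ 0.1 -0.3  0.2] [-0.12  0.09 -0.02] 0.04415725597954787
```

View pics/w11.png

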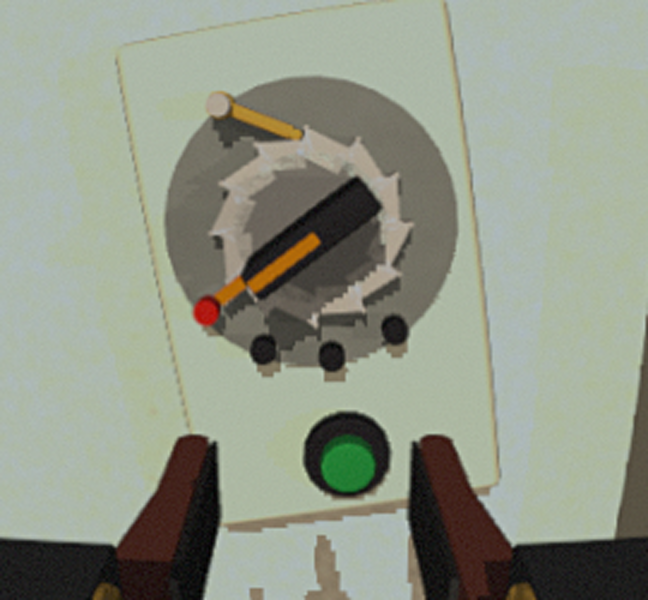

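The pointer tip at (215,303) lies in line with the red peg at (206,311), and the pawl has caught. Next is the start button, at (348,463) in the crop.

>>> drive_tool --pt "0.15 -0.6 0 0" --pt "0.15 -0.6 0 0" --pt "0.15 -0.6 0 0" --pt "0.15 -0.6 -0.5 0" --pt "0.13 -0.47 -0.8 0" --pt "0 0 -0.9 0" --pt "0 0 -0.9 0" --pt "0 0 -0.9 0" --pt "0 0 -0.9 0" --pt "0 0 -0.73 0" --pt "0 0 0 0" --pt "0 0 0 0" --gripper 0

```text
time: 68.85
eef_pos: [0.5801, -0.3677, 0.2605]
ee_rot: [-0.5, -0.5, 0.5, -0.5]
force: [-0.0, -0.2, -0.8]
grip_width: 0.0006
```

>>> drive_tool --pt "0 0 -0.2 0" --pt "0 0 -0.2 0" --pt "0 0 -0.2 0" --pt "0 0 -0.2 0" --pt "0 0 -0.1 0" --pt "0 0 0 0" --pt "0 0 0 0"

```text
time: 69.55
eef_pos: [0.5802, -0.3664, 0.2384]
ee_rot: [0.5, 0.5, -0.5, 0.5]
force: [-0.3, 0.1, 2.6]
grip_width: 0.0004
```

>>> drive_tool --pt "0 0 -0.1 0" --pt "0 0 -0.1 0" --pt "0 0 0 0" --pt "0 0 0 0"

```text
time: 69.95
eef_pos: [0.5803, -0.3665, 0.2335]
ee_rot: [0.5, 0.5, -0.5, 0.5]
force: [-2.5, 1.1, 4.4]
grip_width: 0.0003
```

```bash
python3 ang.py
```

```text
[ 0.5803 -0.3665  0.2335] jaw 0.0 q [ 0.13  0.74  0.56  1.61 -0.47  0.92  0.86] F [-2.5  1.1  4.4] [0.35 0.31 0.01] 0.000278842129274824
```

>>> drive_tool --pt "0 0 -0.1 0" --pt "0 0 -0.08 0" --pt "0 0 0 0" --pt "0 0 0 0" --pt "0 0 0 0"

```text
time: 70.45
eef_pos: [0.5801, -0.3668, 0.2329]
ee_rot: [0.501, 0.5, -0.499, 0.5]
force: [-9.6, 8.8, 32.1]
grip_width: -0.0
```

```bash
python3 ang.py
python3 - <<'E'
from h import *
g=grab('scene');cv2.imwrite('pics/p12.png',cv2.resize(g['img'][165:225,140:270],(780,360),interpolation=2))
E
```

```text
[ 0.5801 -0.3668  0.2329] jaw 0.0 q [ 0.14  0.75  0.56  1.61 -0.47  0.92  0.86] F [-9.6  8.8 32.1] [ 1.97  2.39 -0.03] -1.2956731627166676e-05
```

The force rose from 4 N to 32 N with the tip stopped at 51 mm, so the button is at its bottom stop. I lift clear and look.

>>> drive_tool --pt "0 0 0.3 0" --pt "0 0 0.8 0" --pt "0 0 0.9 0" --pt "0 0 0.9 0" --pt "0 0 0.9 0" --pt "0 0 0.9 0" --pt "0 0 0.9 0" --pt "0 0 0.9 0" --pt "0 0.9 0 0" --pt "0 0.9 0 0" --pt "0 0.9 0 0" --pt "0 0 0 0" --gripper 0.5

```text
time: 71.7
eef_pos: [0.5812, -0.2957, 0.3906]
ee_rot: [0.499, 0.502, -0.498, 0.501]
force: [-0.3, 0.0, -0.2]
grip_width: 0.0439
```

```bash
python3 ang.py
python3 - <<'E'
from h import *
w=grab('wrist');g=grab('side');c=grab('scene')
a=cv2.resize(w['img'][60:310,150:420],(324,300));b=cv2.resize(g['img'][200:420,190:410],(300,300));d=cv2.resize(c['img'][160:300,150:490],(624,257))
cv2.imwrite('pics/p13.png',np.vstack([np.hstack([a,b]),d]))
E
```

```text
[ 0.5812 -0.2957  0.3906] jaw 0.3 q [-0.04  0.53  0.65  1.57 -0.34  1.16  0.69] F [-0.3  0.  -0.2] [ 0.01  0.01 -0.01] 0.04392615822317371
```

View pics/p13.png

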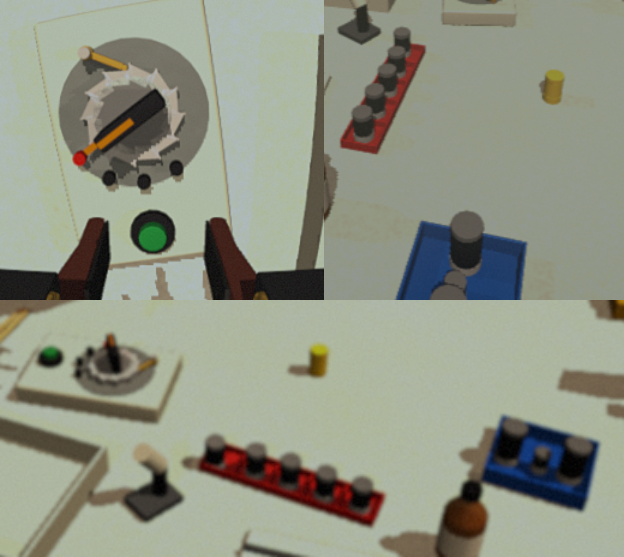

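The last pictures show five pots upright in the tray, three pots in the box, the pointer at the red peg (80,158), the yellow look-alike where it was, and the button back up. I hand the job in.

```bash
python3 -c "
from plant import ctrl
print(ctrl.finish_job())"
```

```text
the job is handed in; nothing more can be done
None
```

The job is done and handed in at about 72 s of the 210 s allowed; no verdict is reported.

- **Pots:** All five film pots stand upright in the red tray, one to a pocket. Both big pots and the small one are in the blue stock box.
- **Dial:** I turned it six teeth clockwise in two grips of three, going about 9–10° past the tooth each time before letting go. The pointer stands at the red peg with the pawl caught.
- **Start button:** It reached its stop with the fingertips at 51 mm and a vertical force of 32 N. The gripper is now clear of everything.

The last pictures confirmed the tray, the box and the pointer after the press. The yellow look-alike, bottle and focuser were never touched. The tongs were not touched either, but they are barely in the last crops. The travel itself was inferred from the stop, as the button's joint could not be read. One measurement disagreed: the pointer's first angle read 34° from its tip but about 39° from the bar. I used the bar's angle, and the final view agrees with it.

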